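# Present a glass flacon to the inspection camera

### The job

In the perfume workshop, first slide the inspection camera along its rails until its carriage is hard against the tall end stop. Then pick the flat rectangular flacon out of the white tray, leaving the other bottles standing where they are, and present it to the camera in mid-air: centred on the lens axis 120 mm in front of the lens, cap uppermost, with one of its broad faces square to the lens (the camera looks 30 degrees downwards, so the flacon leans back that much, cap towards the robot). Finish while holding the flacon still there; do not put it down or let it go.

Things in the scene. Friction and masses are not known exactly. Their poses are not given: they have to be found in the camera images.
- carriage (a joint): Position of the camera carriage on its rails, in m. 0 is the far end, 0.15 is hard against the tall end stop, where it must go; it starts somewhere between 0.015 and 0.095. It grows along the station's +y axis. The slide needs about 2.5 N and stays where it is left.
- carriage_knob (a point): Centre of the black upright round knob on top of the camera carriage, 26 mm in diameter, 36 mm high (18 mm above and below this point), free all round and above; take it from above to slide the carriage. It moves with the carriage. Its axes are those of the station.
- station: Dark base plate, 100 x 320 x 12 mm, fixed to the table, with two rails along its y axis. Origin: centre of its underside. The tall end stop (aluminium block 22 mm thick, top 87 mm above the table) is at its +y end; the -y end has only a low plate. Its -x side faces the robot. It carries the carriage: an aluminium block 76 mm wide with a grey post and the camera on it.
- lens (a point): The black camera on the carriage's post. The point is the centre of the lens's front glass, 195 mm above the table. The lens looks along this frame's -x axis, which points towards the robot and 30 degrees down; y runs along the rails, z is the picture's up (it leans 30 degrees from vertical towards the robot). The 44 mm camera body is behind the lens; the carriage knob stands 42 mm behind the lens, towards the station's +x.
- view_point (a point): The place where the flacon's centre must be: the point on the lens axis 120 mm in front of the lens (135 mm above the table), moving with the carriage. Same axes as the lens.
- flacon_center (a point): Centre (half-way up) of the flacon to present: flat rectangular amber-glass bottle, 26 mm thick (x), 46 mm wide (y), glass 70 mm high, with a brass collar and white cap 22 mm and less in diameter on top, 98 mm over all; this point is 49 mm above its foot. It stands upright in the tray, z up; weighs 100 to 200 g. Its two broad faces look along +x and -x and are alike, either may face the lens. The narrow sides (46 mm apart) are the ones to grip, so that the faces stay in view.
- tray: White open tray, 270 x 330 x 22 mm, fixed to the table, walls and floor 5 mm thick; origin: centre of its underside. It holds the flacon, four other bottles and a small brass clip block (28 mm cube with a 35 mm wire on top), in six places about 110 mm apart in x and 95 mm in y, in any order.
- bottle_a_mid (a point): Bystander in the tray: round amber-glass bottle, 34 mm diameter, glass 62 mm high plus brass collar and white cap, 90 mm over all. The point lies on its axis, half-way up.
- bottle_b_mid (a point): Bystander in the tray: round amber-glass bottle, 34 mm diameter, glass 62 mm high plus brass collar and white cap, 90 mm over all. The point lies on its axis, half-way up.
- bottle_c_mid (a point): Bystander in the tray: round amber-glass bottle, 42 mm diameter, glass 45 mm high plus brass collar and white cap, 73 mm over all. The point lies on its axis, half-way up.
- bottle_d_mid (a point): Bystander in the tray: square amber-glass bottle, 34 x 34 mm, glass 50 mm high plus brass collar and white cap, 78 mm over all (squarer and lower than the flacon). The point lies on its axis, half-way up.

How it is judged:
By the outcome, as a careful person would: the job done as asked, in the order asked, and still so for the second after the job is handed in, while the arm keeps its last pose, push and grip.
It also fails if it takes over 51 s, if anything falls off the work surface, if the arm or the gripper's body presses on something with over 40 N, if the wrist force passes 120 N, or if a joint passes its speed limit or range.

### The arm

A 6-joint arm with a two-finger parallel gripper is mounted at the origin on the work surface. World frame = base frame: x ahead of the robot, y to its left, z up, the work surface at z = 0. Lengths are in m, angles in rad, forces in N, time in s.
With the tool pointing down it reaches from about 0.25 to 0.725 m from the base axis. Payload 4 kg.
Tool frame: the origin (TCP) lies on the centre line of the jaws, within the pads' length; the fingertips stand 19 mm ahead of it and the grasp point (between the pads) is the TCP; z points along the fingers, y is the line along which they close (so a half turn about z gives the same grasp; the last joint's range is limited). The gripper opens to 85 mm and grips with 20 to 120 N. Pads are 22 mm wide; open, the fingers measure 114 mm over their backs; the gripper's body (76 mm by 85 mm) begins 54 mm behind the grasp point. The pads swing forward as they close: fully open they stand 13 mm farther back than shut.
Start: joints at [-1.176, 0.241, 0.005, 1.335, 0, 1.571], TCP at [0.192, -0.462, 0.25] pointing down, gripper open.
Joint ranges: [-2.72, 2.72], [-1.05, 1.87], [-1.09, 1.28], [-1.99, 2.15], [-1.42, 1.44], [-3.14, 3.14]. Speed limits (rad/s): [2.79, 2.79, 3.14, 3.14, 3.14, 3.14].

### API

Orientations are given as a unit quaternion [w, x, y, z].
In Python, from bench import r gives the robot as it stands.
- The arm moves only by the tool apply_moves, never from a script. Its argument "series" is a list of rows, each a list of 5 numbers: the shift along the tool's x, y, z in m, then the turn about the tool's z in rad, then the opening, from 0 (shut) to 1 (fully open). In form: [[tx, ty, tz, spin, claw], ...]. A call has exactly 10 rows; each row is the pose to reach, as a shift and turn from the pose commanded when the call began, along the tool's axes at that moment; what a row does not reach only later rows make up. A row lasts 1/8 s, in which the tool goes at most 62.5 mm and 10.7 degrees, less where a joint would pass 70% of its speed; a pose out of reach is approached as far as the arm can. A call with a gripper value outside its range is refused whole. The fingers move at their own pace and stop on an object; the grip force is fixed at half the most. Time passes only in rows, so rows that repeat a pose let the fingers close, or fill a call up. It gives the time, the measured TCP pose, the force, the opening and the grip force at its end, in the units of the state.
- r.state(): the state, without advancing time (a new reading comes with each control period).
- r.get_image(name): name is "scene" or "top"; returns (picture, depth): 400x640x3 uint8, red, green, blue; 400x640 float32, m along the optical axis (not along the pixel's ray), 0 where there is no reading.
- r.calibration(name): a dict with "vertical_fov" (degrees; the focal length in pixels is half the picture's height over the tangent of half this angle, whatever the lens; pixels are square), "cx", "cy" (the principal point, pixels), "xyz" and "attitude" of the camera in the world. Camera axes: x right, y down, z forward; pixel columns grow to the right and rows downward; lengths in m; the calibration is good to about 2 mm. A picture is of the moment at which its call begins. calibration takes no time and is no camera call.
- r.finish_job(): hands the job in; it is judged then, once.
Trained networks look in the newest picture that a camera, given by its name, has taken for a name from the list of things; names that differ only in an ending like _2 or _b are one class to them, and where a whole thing is asked for, a point or a joint stands for the part that bears it (a point fixed in the world has none). Each returns a list of dicts, best first, with "conf" (0 to 1); they miss things now and then, are a little off and sometimes report something else, mostly with a low value. They report only what shows in the picture. A call takes as long as a camera call.
- r.recognise(name, camera): "extent" ([left, top, width, height] in pixels, round what is visible of it).
The state is a dict: "t": time; "q": joint angles; "qd": joint speeds; "tau": joint torques, N m; "tcp_pos": TCP position; "orientation": TCP orientation; "wrist_force": force on the tool from outside, world axes, zero at the start; "ft_torque": the same for the moment, N m; "width": opening from 0.0 (shut) to 1.0 (fully open); "finger_force": force on a finger pad.
Only numpy, scipy, OpenCV 4.12 (cv2) and the standard library are available. Lean on these libraries where they do the work, as an engineer would, in place of code of your own. Each camera call takes 0.05 s, during which the arm holds its last target. There are 200 camera calls.

## Working session

There is one attempt and no reset: what is moved stays moved. The work goes in short steps, Python scripts to look and compute and a tool call to move; the robot and the scene stay as the last step left them, time stands still between calls to the robot, and variables do not carry over. Pictures are saved under pics/ and viewed, at most 10 in all, crops included, and the job is handed in when it is done.

Besides the shell and the picture viewer there is one more tool, called by a JSON object that holds its "name" and its "arguments", one argument or row to a line. apply_moves: Moves the arm, as the interface text tells. Its arguments: {"type":"object","properties":{"series":{"type":"array"}},"required":["series"]}

```bash
mkdir -p pics; ls; cat > h.py <<'E'
import numpy as np, cv2
from bench import r
from scipy.spatial.transform import Rotation as R
def cam(n):
    c=r.calibration(n); f=200/np.tan(np.radians(c["vertical_fov"])/2)
    w,x,y,z=c["attitude"]; return c,f,R.from_quat([x,y,z,w]).as_matrix(),np.array(c["xyz"])
def cloud(n,d):
    c,f,M,p=cam(n); v,u=np.mgrid[0:400,0:640]
    P=np.stack([(u-c["cx"])/f*d,(v-c["cy"])/f*d,d],-1)@M.T+p
    P[d<=0]=np.nan; return P
E
python3 - <<'E'
from h import *
for n in("scene","top"):
    im,d=r.get_image(n); cv2.imwrite(f"pics/{n}0.png",im[:,:,::-1]); np.save(f"{n}0.npy",d)
    print(n,r.calibration(n))
    P=cloud(n,d)
    for k in ["carriage_knob","station","lens","flacon_center","tray","bottle_c_mid"]:
        for o in r.recognise(k,n)[:5]:
            l,t,w,h=o["extent"]; print(k,round(o["conf"],2),np.round(o["extent"]),np.round(P[min(399,int(t+h/2)),min(639,int(l+w/2))],3))
print(r.state())
E
```

```text
pics
scene {'vertical_fov': 55.83664928426749, 'cx': 317.79416691690346, 'cy': 203.20020338125929, 'xyz': array([ 1.18294303, -0.35065761,  0.7035359 ]), 'attitude': array([-0.3970604 ,  0.761695  ,  0.45782908, -0.22925162])}
carriage_knob 0.67 [189. 211.  49. 121.] [ 0.623 -0.274  0.161]
station 0.6 [157. 214. 150. 136.] [ 0.514 -0.222 -0.002]
lens 0.88 [188. 212.  51. 120.] [ 0.622 -0.274  0.157]
lens 0.53 [404. 215.  12.  27.] [0.605 0.257 0.057]
flacon_center 0.97 [378. 220.  16.  34.] [0.614 0.165 0.069]
flacon_center 0.25 [189. 213.  51. 117.] [ 0.622 -0.272  0.159]
tray 0.64 [299. 193. 148. 100.] [0.56  0.173 0.006]
bottle_c_mid 0.82 [379. 194.  11.  29.] [0.488 0.256 0.045]
top {'vertical_fov': 44.207179568326005, 'cx': 322.5952913354208, 'cy': 197.52268749665018, 'xyz': array([4.71900980e-01, 4.82892466e-04, 1.26558330e+00]), 'attitude': array([ 0.01681063, -0.69599133,  0.71740453, -0.02538133])}
carriage_knob 0.83 [412. 151.  48.  41.] [ 0.585 -0.258  0.207]
station 0.78 [348. 152. 124.  44.] [ 0.6   -0.242  0.011]
lens 0.76 [409. 152.  52.  41.] [ 0.582 -0.257  0.213]
fl
[... 153 characters left out ...]
48  0.259 0.061]
{'t': 0.7, 'q': array([-1.17600111e+00,  2.40546046e-01,  5.00058109e-03,  1.33519572e+00,
       -1.51779375e-05,  1.57080407e+00]), 'qd': array([ 0.00179966, -0.00238686,  0.00152901, -0.00109004,  0.00043846,
       -0.00145652]), 'tau': array([ 1.18929902e-04, -3.72080541e+01,  2.52640325e+01,  1.03625382e-03,
       -9.43177815e-05,  1.47738675e-06]), 'tcp_pos': array([ 0.19230596, -0.46154021,  0.25033366]), 'orientation': array([ 2.85233479e-05,  9.80581032e-01,  1.96114349e-01, -2.03442393e-06]), 'wrist_force': array([-0.15469224,  0.56980378, -0.08298299]), 'ft_torque': array([ 0.02317314, -0.05453846,  0.04852822]), 'finger_force': 0.0, 'width': 0.9981004815782016}
```

```bash
python3 - <<'E'
from h import *
a=cv2.imread("pics/scene0.png")[170:360,140:460]; b=cv2.imread("pics/top0.png")[130:270,170:490]
cv2.imwrite("pics/both0.png",cv2.resize(np.vstack([a,b]),None,fx=1.8,fy=1.8,interpolation=cv2.INTER_CUBIC))
E
```

```text
(no output)
```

View pics/both0.png

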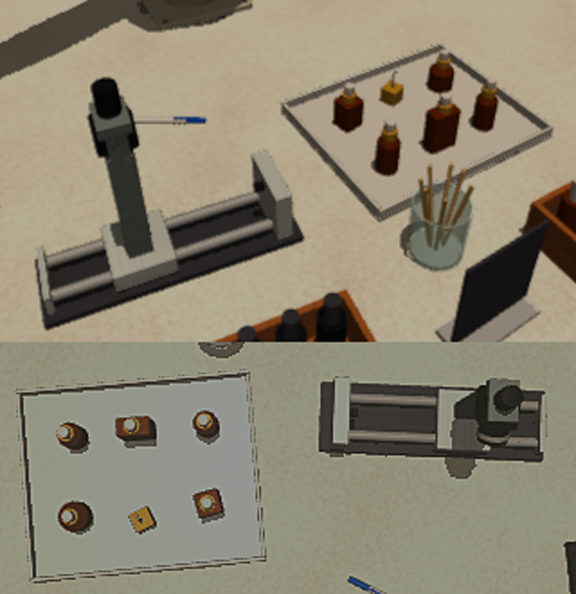

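View pics/scene0.png

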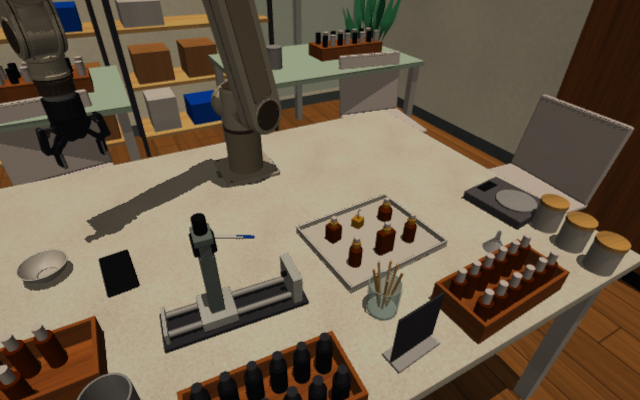

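```bash
python3 - <<'E'
from h import *
d=np.load("top0.npy"); P=cloud("top",d); v,u=np.mgrid[0:400,0:640]
tab=P[280:330,200:300].reshape(-1,3); print("table z",np.nanmedian(tab[:,2]))
def rect(m,name):
    q=P[m][:,:2].astype(np.float32); (c,s,a)=cv2.minAreaRect(q); print(name,m.sum(),np.round(c,4),np.round(s,3),round(a,2),"zmed",np.median(P[m][:,2]).round(4),"mean",q.mean(0).round(4))
Z=P[...,2]; S=(u>340)&(u<480)&(v>140)&(v<205)
rect(S&(Z>.006),"station all"); rect(S&(Z>.006)&(Z<.1)&(u<366),"endstop+"); rect(S&(Z>.075)&(Z<.1)&(u<370),"endstop top")
print("hist",[(round(a,3),int(n)) for a,n in zip(np.arange(.1,.3,.01),np.histogram(Z[S],np.arange(.1,.31,.01))[0])])
rect(S&(Z>np.nanmax(Z[S])-.01),"knob top")
# flacon glass shoulder & cap
F=(u>228)&(u<262)&(v>163)&(v<192)
print("hist",[(round(a,3),int(n)) for a,n in zip(np.arange(0,.13,.01),np.histogram(Z[F],np.arange(0,.14,.01))[0])])
rect(F&(Z>.062)&(Z<.085),"flacon shoulder"); rect(F&(Z>.092),"cap"); rect(F&(Z>.06),"all")
T=(u>175)&(u<325)&(v>135)&(v<270)
rect(T&(Z>.014)&(Z<.03),"tray rim")
for n,k in(("A",(190,225,160,190)),("B",(268,300,153,180)),("C",(190,228,205,232)),("D",(270,300,195,222)),("clip",(235,262,205,232))):
    m=(u>k[0])&(u<k[1])&(v>k[2])&(v<k[3])&(Z>.03); rect(m,n)
E
```

```text
table z -0.000570171736488545
station all 4972 [ 0.6055 -0.2416] [0.346 0.15 ] 85.79 zmed 0.0313 mean [ 0.5969 -0.2307]
endstop+ 730 [ 0.6208 -0.0978] [0.059 0.14 ] 88.01 zmed 0.068 mean [ 0.608  -0.1011]
endstop top 357 [ 0.6105 -0.1109] [0.034 0.088] 85.75 zmed 0.086 mean [ 0.6109 -0.1056]
hist [(np.float64(0.1), 8), (np.float64(0.11), 11), (np.float64(0.12), 11), (np.float64(0.13), 10), (np.float64(0.14), 10), (np.float64(0.15), 10), (np.float64(0.16), 7), (np.float64(0.17), 4), (np.float64(0.18), 0), (np.float64(0.19), 7), (np.float64(0.2), 55), (np.float64(0.21), 137), (np.float64(0.22), 92), (np.float64(0.23), 77), (np.float64(0.24), 265), (np.float64(0.25), 17), (np.float64(0.26), 16), (np.float64(0.27), 47), (np.float64(0.28), 95), (np.float64(0.29), 0)]
knob top 121 [ 0.5989 -0.2793] [0.024 0.024] 40.32 zmed 0.2814 mean [ 0.5987 -0.2795]
hist [(np.float64(0.0), 616), (np.float64(0.01), 15), (np.float64(0.02), 15), (np.float64(0.03), 7), (np.float64(0.04), 11), (np.float64(0.05), 13), (np.float64(0.06), 21), (np.float64(0.07), 123), (np.float64(0.08), 33), (np.float64(0.09), 14), (np.float64(0.1), 23), (np.float64(0.11), 0), (np.float64(0.12), 0)]
flacon shoulder 152 [0.5995 0.1762] [0.026 0.047] 1.68 zmed 0.0739 mean [0.5984 0.1738]
cap 35 [0.5993 0.1753] [0.014 0.012] 88.43 zmed 0.1014 mean [0.5992 0.1752]
all 214 [0.5995 0.1762] [0.026 0.047] 1.68 zmed 0.0756 mean [0.5984 0.174 ]
tray rim 1144 [0.5371 0.1751] [0.27  0.331] 3.48 zmed 0.0208 mean [0.5369 0.1845]
A 167 [0.5914 0.2623] [0.027 0.033] 62.2 zmed 0.0622 mean [0.5905 0.2604]
B 137 [0.606  0.0792] [0.032 0.028] 88.86 zmed 0.0683 mean [0.6029 0.078 ]
C 194 [0.4851 0.2652] [0.041 0.03 ] 88.17 zmed 0.0467 mean [0.4837 0.2615]
D 133 [0.4974 0.0799] [0.026 0.034] 14.06 zmed 0.0563 mean [0.499  0.0778]
clip 82 [0.4785 0.1716] [0.033 0.022] 88.19 zmed 0.0326 mean [0.4767 0.1717]
```

```bash
cat >> h.py <<'E'
def go(xyz,yaw_deg):
    s=r.state(); w,x,y,z=s["orientation"]; M=R.from_quat([x,y,z,w]).as_matrix()
    yaw=np.degrees(np.arctan2(M[1,0],M[0,0])); dy=(yaw_deg-yaw+180)%360-180
    print("t",round(s["t"],2),"tcp",s["tcp_pos"].round(4),"yaw",round(yaw,2),"zaxis",M[:,2].round(3),"F",s["wrist_force"].round(1),"w",round(s["width"],3),"ff",s["finger_force"])
    print("shift",(M.T@(np.array(xyz)-s["tcp_pos"])).round(4),"spin",round(np.radians(-dy),4))
E
python3 - <<'E'
from h import *
d=np.load("top0.npy"); P=cloud("top",d); v,u=np.mgrid[0:400,0:640]; Z=P[...,2]
m=((u>335)&(u<485)&(v>135)&(v<210)&(Z>.007)&(Z<.018)).astype(np.uint8)
m=cv2.morphologyEx(m,cv2.MORPH_OPEN,np.ones((2,2),np.uint8))>0
(c,s,a)=cv2.minAreaRect(P[m][:,:2].astype(np.float32)); print(c,s,a)
im=cv2.imread("pics/top0.png"); 
for k,(lo,hi) in {"carr":(.035,.06)}.items():
    q=(u>400)&(u<450)&(v>140)&(v<205)&(Z>lo)&(Z<hi); print(k,cv2.minAreaRect(P[q][:,:2].astype(np.float32)),np.median(Z[q]))
print("rows of Z<.018 extents y:",P[m][:,1].min(),P[m][:,1].max(),P[m][:,0].min(),P[m][:,0].max())
# scene cam: plate + knob check
d=np.load("scene0.npy"); Q=cloud("scene",d); v,u=np.mgrid[0:400,0:640]
k=(u>185)&(u<215)&(v>205)&(v<240)&(Q[...,2]>.276); print("knob top scene",k.sum(),cv2.minAreaRect(Q[k][:,:2].astype(np.float32)),np.median(Q[k][:,2]))
f=(u>372)&(u<398)&(v>214)&(v<260)&(Q[...,2]>.07); print("flacon top scene",f.sum(),cv2.minAreaRect(Q[f][:,:2].astype(np.float32)),Q[f][:,2].max())
p=(u>150)&(u<312)&(v>250)&(v<350)&(Q[...,2]>.009)&(Q[...,2]<.016)
p=cv2.morphologyEx(p.astype(np.uint8),cv2.MORPH_OPEN,np.ones((2,2),np.uint8))>0
print("plate scene",cv2.minAreaRect(Q[p][:,:2].astype(np.float32)))
go([.5989,-.2795,.34],-4.2)
E
```

```text
(0.542600154876709, -0.39494743943214417) (0.0, 0.004842408001422882) 0.0
carr ((0.5992195010185242, -0.2672334909439087), (0.10092359036207199, 0.08579930663108826), 87.71669006347656) 0.041550143169176934
rows of Z<.018 extents y: nan nan nan nan
knob top scene 129 ((0.6010405421257019, -0.2796109616756439), (0.02464972250163555, 0.02537783980369568), 69.6103744506836) 0.2810828519409604
flacon top scene 164 ((0.6032001376152039, 0.17605197429656982), (0.046388834714889526, 0.026698898524045944), 87.10081481933594) 0.10483289264238571
plate scene ((0.6083303093910217, -0.23711274564266205), (0.32293829321861267, 0.09680734574794769), 85.20034790039062)
t 0.7 tcp [ 0.1923 -0.4615  0.2503] yaw 22.62 zaxis [ 0. -0. -1.] F [-0.2  0.6 -0.1] w 0.998 ff 0.0
shift [ 0.4453 -0.0117 -0.0897] spin 0.4681
```

{"name": "apply_moves", "arguments": {
  "series": [
    [0.05, 0, -0.03, 0.1, 1],
    [0.1, -0.001, -0.06, 0.2, 1],
    [0.15, -0.002, -0.09, 0.3, 1],
    [0.2, -0.004, -0.09, 0.4, 1],
    [0.25, -0.006, -0.09, 0.475, 1],
    [0.3, -0.007, -0.09, 0.475, 1],
    [0.35, -0.009, -0.09, 0.475, 1],
    [0.4, -0.011, -0.09, 0.475, 1],
    [0.446, -0.012, -0.09, 0.475, 1],
    [0.446, -0.012, -0.09, 0.475, 1]
  ]
}}

```text
t: 1.95
tcp_pos: [0.6021, -0.2767, 0.3376]
orientation: [-0.001, 0.999, -0.038, -0.001]
wrist_force: [0.2, -0.8, -0.3]
width: 0.999
finger_force: 0.0
```

```bash
python3 - <<'E'
from h import *
go([.600,-.2795,.270],-4.6)
E
```

```text
t 1.95 tcp [ 0.6021 -0.2767  0.3376] yaw -4.34 zaxis [-0.002  0.002 -1.   ] F [ 0.2 -0.8 -0.3] w 0.999 ff 0.0
shift [-0.0017  0.003   0.0676] spin 0.0046
```

{"name": "apply_moves", "arguments": {
  "series": [
    [-0.001, 0.002, 0.034, 0, 1],
    [-0.002, 0.003, 0.067, 0, 1],
    [-0.002, 0.003, 0.068, 0, 1],
    [-0.002, 0.003, 0.068, 0, 0],
    [-0.002, 0.003, 0.068, 0, 0],
    [-0.002, 0.003, 0.068, 0, 0],
    [-0.002, 0.003, 0.068, 0, 0],
    [-0.002, 0.003, 0.068, 0, 0],
    [-0.002, 0.003, 0.068, 0, 0],
    [-0.002, 0.003, 0.068, 0, 0]
  ]
}}

```text
t: 3.2
tcp_pos: [0.5978, -0.2816, 0.2741]
orientation: [0.0, 0.999, -0.04, 0.001]
wrist_force: [-0.7, 2.0, 5.4]
width: 0.283
finger_force: 59.5
```

{"name": "apply_moves", "arguments": {
  "series": [
    [0, -0.01, 0, 0, 0],
    [0, -0.025, 0, 0, 0],
    [0, -0.04, 0, 0, 0],
    [0, -0.055, 0, 0, 0],
    [0, -0.07, 0, 0, 0],
    [0, -0.085, 0, 0, 0],
    [0, -0.1, 0, 0, 0],
    [0, -0.108, 0, 0, 0],
    [0, -0.112, 0, 0, 0],
    [0, -0.112, 0, 0, 0]
  ]
}}

```text
t: 4.45
tcp_pos: [0.6058, -0.1703, 0.274]
orientation: [0.001, 0.999, -0.04, 0.001]
wrist_force: [-3.2, 0.1, 7.0]
width: 0.283
finger_force: 59.7
```

{"name": "apply_moves", "arguments": {
  "series": [
    [0, -0.002, 0, 0, 0],
    [0, -0.004, 0, 0, 0],
    [0, -0.006, 0, 0, 0],
    [0, -0.008, 0, 0, 0],
    [0, -0.01, 0, 0, 0],
    [0, -0.011, 0, 0, 0],
    [0, -0.012, 0, 0, 0],
    [0, -0.013, 0, 0, 0],
    [0, -0.013, 0, 0, 0],
    [0, -0.013, 0, 0, 0]
  ]
}}

```text
t: 5.7
tcp_pos: [0.6061, -0.1659, 0.274]
orientation: [0.008, 0.999, -0.043, 0.001]
wrist_force: [-4.4, -21.6, 4.9]
width: 0.283
finger_force: 60.5
```

{"name": "apply_moves", "arguments": {
  "series": [
    [0, 0.002, 0, 0, 0.7],
    [0, 0.003, 0, 0, 1],
    [0, 0.004, 0, 0, 1],
    [0, 0.004, 0, 0, 1],
    [0, 0.004, -0.04, 0, 1],
    [0, 0.004, -0.09, 0, 1],
    [0, -0.05, -0.1, 0, 1],
    [0, -0.11, -0.1, 0, 1],
    [0, -0.17, -0.1, 0, 1],
    [0, -0.23, -0.1, 0, 1]
  ]
}}

```text
t: 6.95
tcp_pos: [0.6237, 0.0071, 0.3724]
orientation: [-0.017, 1.0, -0.002, -0.001]
wrist_force: [0.3, -0.0, 0.1]
width: 1.001
finger_force: 0.0
```

```bash
python3 - <<'E'
from h import *
for n in("top","scene"):
    im,d=r.get_image(n); cv2.imwrite(f"pics/{n}1.png",im[:,:,::-1]); np.save(f"{n}1.npy",d)
    P=cloud(n,d); Z=P[...,2]; m=(P[...,1]<-.1)&(P[...,1]>-.3)&(Z>.274)&(Z<.287)&(abs(P[...,0]-.6)<.05)
    print(n,m.sum(),cv2.minAreaRect(P[m][:,:2].astype(np.float32)),np.median(Z[m]) if m.any() else 0)
    # end stop top / carriage top
    for nm,lo,hi in(("stop",.08,.09),("carr",.035,.06)):
        m=(P[...,1]<-.05)&(P[...,1]>-.3)&(abs(P[...,0]-.61)<.07)&(Z>lo)&(Z<hi)
        print(nm,m.sum(),cv2.minAreaRect(P[m][:,:2].astype(np.float32)),P[m].mean(0))
    F=(P[...,1]<.23)&(P[...,1]>.12)&(abs(P[...,0]-.6)<.05)
    for lo,hi in((.066,.08),(.098,.11)):
        m=F&(Z>lo)&(Z<hi); print(n,m.sum(),cv2.minAreaRect(P[m][:,:2].astype(np.float32)) if m.any() else 0)
go([.601,.176,.17],-0.5)
E
```

```text
top 129 ((0.6061857342720032, -0.16689202189445496), (0.024800151586532593, 0.02374037727713585), 85.75186920166016) 0.28099166846007195
stop 93 ((0.6194638013839722, -0.13182687759399414), (0.07486109435558319, 0.04813985154032707), 8.106792449951172) [ 0.6238712  -0.11560959  0.08561177]
carr 540 ((0.6028770208358765, -0.20712082087993622), (0.16881228983402252, 0.085083968937397), 84.32911682128906) [ 0.60166521 -0.15503284  0.04112181]
top 137 ((0.5995676517486572, 0.17554421722888947), (0.026249058544635773, 0.04659390449523926), 3.2122318744659424)
top 30 ((0.5991486310958862, 0.17565114796161652), (0.011905979365110397, 0.01241455227136612), 86.00668334960938)
scene 118 ((0.6101944446563721, -0.1675971895456314), (0.02396322600543499, 0.02388889528810978), 43.9399528503418) 0.28075804335259336
stop 353 ((0.6119697093963623, -0.13787411153316498), (0.08770288527011871, 0.09027716517448425), 85.72582244873047) [ 0.61966686 -0.11493184  0.08595055]
carr 895 ((0.6093995571136475, -0.18078064918518066), (0.17003442347049713, 0.08997715264558792), 86.07742309570312) [ 0.62288287 -0.16300308  0.04279518]
scene 112 ((0.6031160354614258, 0.17640842497348785), (0.047777414321899414, 0.025277920067310333), 89.65047454833984)
scene 25 ((0.6030827760696411, 0.17668516933918), (0.014007894322276115, 0.016761500388383865), 19.808547973632812)
t 7.05 tcp [0.6239 0.0066 0.3719] yaw -0.22 zaxis [-0.001  0.034 -0.999] F [ 0.1 -0.5  0.5] w 1.002 ff 0.0
shift [-0.0232 -0.1624  0.2076] spin 0.0049
```

{"name": "apply_moves", "arguments": {
  "series": [
    [-0.006, -0.04, 0.04, 0, 1],
    [-0.012, -0.08, 0.08, 0, 1],
    [-0.018, -0.12, 0.12, 0, 1],
    [-0.023, -0.162, 0.16, 0, 1],
    [-0.023, -0.162, 0.2, 0, 1],
    [-0.023, -0.162, 0.2, 0, 1],
    [-0.023, -0.162, 0.2, 0, 1],
    [-0.023, -0.162, 0.2, 0, 1],
    [-0.023, -0.162, 0.2, 0, 1],
    [-0.023, -0.162, 0.2, 0, 1]
  ]
}}

```text
t: 8.3
tcp_pos: [0.6108, 0.0835, 0.1789]
orientation: [-0.041, 0.998, 0.049, -0.003]
wrist_force: [-0.5, -0.1, 0.2]
width: 0.999
finger_force: 0.0
```

```bash
python3 - <<'E'
from h import *
go([.601,.176,.056],0.4)
E
```

```text
t 8.3 tcp [0.6108 0.0835 0.1789] yaw 5.66 zaxis [-0.01   0.082 -0.997] F [-0.5 -0.1  0.2] w 0.999 ff 0.0
shift [-0.0004 -0.0826  0.1302] spin 0.0918
```

```bash
python3 - <<'E'
from h import *
s=r.state(); print(s["q"].round(3),s["qd"].round(3),s["tau"].round(1))
E
```

```text
[0.098 0.509 0.211 1.274 0.082 3.141] [ 0.012  0.006 -0.003 -0.005  0.005 -0.001] [ -0.1 -49.1  24.7   0.    0.3   0. ]
```

{"name": "apply_moves", "arguments": {
  "series": [
    [0, 0, 0, -0.18, 1],
    [0, 0, 0, -0.36, 1],
    [0, -0.02, 0, -0.54, 1],
    [0, -0.04, 0, -0.72, 1],
    [0, -0.06, 0, -0.9, 1],
    [0, -0.083, 0, -1.08, 1],
    [0, -0.083, 0, -1.26, 1],
    [0, -0.083, 0, -1.44, 1],
    [0, -0.083, 0, -1.62, 1],
    [0, -0.083, 0, -1.8, 1]
  ]
}}

```text
t: 9.55
tcp_pos: [0.6025, 0.166, 0.1857]
orientation: [-0.028, 0.579, 0.814, 0.03]
wrist_force: [-0.4, 0.2, 0.4]
width: 0.998
finger_force: 0.0
```

```bash
python3 - <<'E'
from h import *
go([.601,.176,.16],180.4); print(r.state()["q"].round(3))
E
```

```text
t 9.55 tcp [0.6025 0.166  0.1857] yaw 109.18 zaxis [-0.011  0.082 -0.997] F [-0.4  0.2  0.4] w 0.998 ff 0.0
shift [0.0078 0.0014 0.0265] spin -1.243
[0.231 0.514 0.237 1.285 0.082 1.468]
```

{"name": "apply_moves", "arguments": {
  "series": [
    [0, 0, 0, -0.185, 1],
    [0, 0, 0, -0.37, 1],
    [0, 0, 0, -0.555, 1],
    [0, 0, 0, -0.74, 1],
    [0, 0, 0, -0.925, 1],
    [0, 0, 0, -1.11, 1],
    [0, 0, 0, -1.295, 1],
    [0, 0, 0, -1.48, 1],
    [0, 0, 0, -1.665, 1],
    [0, 0, 0, -1.85, 1]
  ]
}}

```text
t: 10.8
tcp_pos: [0.6025, 0.1659, 0.1857]
orientation: [0.007, -0.302, 0.953, 0.041]
wrist_force: [-1.0, 0.3, 0.7]
width: 0.996
finger_force: 0.0
```

{"name": "apply_moves", "arguments": {
  "series": [
    [0, 0, 0, -0.185, 1],
    [0, 0, 0, -0.37, 1],
    [0, 0, 0, -0.555, 1],
    [0, 0, 0, -0.74, 1],
    [0, 0, 0, -0.925, 1],
    [0, 0, 0, -1.11, 1],
    [0, 0, 0, -1.295, 1],
    [0, 0, 0, -1.48, 1],
    [0, 0, 0, -1.665, 1],
    [0, 0, 0, -1.85, 1]
  ]
}}

```text
t: 12.05
tcp_pos: [0.6025, 0.1659, 0.1858]
orientation: [-0.037, 0.942, -0.332, -0.019]
wrist_force: [0.4, -0.5, -0.5]
width: 1.003
finger_force: 0.0
```

```bash
python3 - <<'E'
from h import *
go([.601,.176,.16],360.4); print(r.state()["q"].round(3))
E
```

```text
t 12.05 tcp [0.6025 0.1659 0.1858] yaw -38.76 zaxis [-0.01   0.082 -0.997] F [ 0.4 -0.5 -0.5] w 1.003 ff 0.0
shift [-0.006  -0.0054  0.0265] spin -0.6835
[ 0.231  0.514  0.237  1.285  0.082 -2.232]
```

{"name": "apply_moves", "arguments": {
  "series": [
    [0, 0, 0, -0.185, 1],
    [0, 0, 0, -0.37, 1],
    [0, 0, 0, -0.555, 1],
    [0, 0, 0, -0.74, 1],
    [0, 0, 0, -0.925, 1],
    [0, 0, 0, -1.11, 1],
    [0, 0, 0, -1.295, 1],
    [0, 0, 0, -1.4, 1],
    [0, 0, 0, -1.4, 1],
    [0, 0, 0, -1.4, 1]
  ]
}}

```text
t: 13.3
tcp_pos: [0.5369, 0.2899, 0.1853]
orientation: [0.005, 0.968, 0.249, 0.019]
wrist_force: [0.5, 0.3, 0.8]
width: 1.0
finger_force: 0.0
```

```bash
python3 - <<'E'
from h import *
go([.601,.176,.16],360.4); print(r.state()["q"].round(3))
E
```

```text
t 13.3 tcp [0.5369 0.2899 0.1853] yaw 28.81 zaxis [ 0.04   0.    -0.999] F [0.5 0.3 0.8] w 1.0 ff 0.0
shift [0.0004 0.1301 0.0278] spin 0.4959
[ 0.504  0.465  0.158  1.229 -0.019 -3.141]
```

{"name": "apply_moves", "arguments": {
  "series": [
    [0, 0.02, 0, 0.185, 1],
    [0, 0.05, 0, 0.37, 1],
    [0, 0.08, 0, 0.555, 1],
    [0, 0.11, 0, 0.74, 1],
    [0, 0.13, 0, 0.925, 1],
    [0, 0.13, 0, 1.11, 1],
    [0, 0.13, 0, 1.295, 1],
    [0, 0.13, 0, 1.48, 1],
    [0, 0.13, 0, 1.665, 1],
    [0, 0.13, 0, 1.85, 1]
  ]
}}

```text
t: 14.55
tcp_pos: [0.5997, 0.1749, 0.1876]
orientation: [-0.012, 0.779, -0.627, 0.015]
wrist_force: [-0.7, -0.7, 0.1]
width: 0.999
finger_force: 0.0
```

{"name": "apply_moves", "arguments": {
  "series": [
    [0, 0, 0, 0.185, 1],
    [0, 0, 0, 0.37, 1],
    [0, 0, 0, 0.555, 1],
    [0, 0, 0, 0.74, 1],
    [0, 0, 0, 0.925, 1],
    [0, 0, 0, 1.11, 1],
    [0, 0, 0, 1.295, 1],
    [0, 0, 0, 1.48, 1],
    [0, 0, 0, 1.665, 1],
    [0, 0, 0, 1.787, 1]
  ]
}}

```text
t: 15.8
tcp_pos: [0.5997, 0.175, 0.1876]
orientation: [0.02, -0.001, 1.0, -0.0]
wrist_force: [0.3, -0.6, -0.3]
width: 0.998
finger_force: 0.0
```

```bash
python3 - <<'E'
from h import *
go([.601,.176,.056],180.4); print(r.state()["q"].round(3))
E
```

```text
t 15.8 tcp [0.5997 0.175  0.1876] yaw -179.93 zaxis [ 0.039  0.    -0.999] F [ 0.3 -0.6 -0.3] w 0.998 ff 0.0
shift [0.0039 0.001  0.1316] spin -0.0058
[ 0.289  0.49   0.205  1.247 -0.011  0.288]
```

{"name": "apply_moves", "arguments": {
  "series": [
    [0.002, 0.001, 0.04, -0.006, 1],
    [0.003, 0.001, 0.08, -0.006, 1],
    [0.004, 0.001, 0.12, -0.006, 1],
    [0.004, 0.001, 0.132, -0.006, 1],
    [0.004, 0.001, 0.132, -0.006, 1],
    [0.004, 0.001, 0.132, -0.006, 0],
    [0.004, 0.001, 0.132, -0.006, 0],
    [0.004, 0.001, 0.132, -0.006, 0],
    [0.004, 0.001, 0.132, -0.006, 0],
    [0.004, 0.001, 0.132, -0.006, 0]
  ]
}}

```text
t: 17.05
tcp_pos: [0.6025, 0.1762, 0.0575]
orientation: [0.022, -0.006, 1.0, 0.0]
wrist_force: [-0.8, 0.5, 5.7]
width: 0.528
finger_force: 61.9
```

{"name": "apply_moves", "arguments": {
  "series": [
    [0, 0, -0.02, 0, 0],
    [0, 0, -0.06, 0, 0],
    [0, 0, -0.12, 0, 0],
    [0, 0, -0.18, 0, 0],
    [0, -0.03, -0.23, 0, 0],
    [0, -0.08, -0.26, 0.04, 0],
    [0, -0.13, -0.28, 0.08, 0],
    [0, -0.18, -0.29, 0.08, 0],
    [0, -0.22, -0.29, 0.08, 0],
    [0, -0.22, -0.29, 0.08, 0]
  ]
}}

```text
t: 18.3
tcp_pos: [0.5916, -0.0471, 0.345]
orientation: [0.019, 0.037, 0.999, 0.0]
wrist_force: [0.6, 0.2, -1.6]
width: 0.532
finger_force: 61.8
```

```bash
python3 - <<'E'
from h import *
for n in("scene",):
    im,d=r.get_image(n); cv2.imwrite(f"pics/{n}2.png",im[120:300,180:460,::-1].repeat(2,0).repeat(2,1))
go([.462,-.1563,.135],175.8); print(r.state()["q"].round(3))
E
```

```text
t 18.35 tcp [ 0.5917 -0.0454  0.3449] yaw 175.91 zaxis [ 0.038 -0.    -0.999] F [ 0.6  0.6 -1.8] w 0.53 ff 61.746665239334106
shift [ 0.1293 -0.1204  0.2048] spin 0.0018
[-0.078  0.393  0.459  1.599  0.003 -0.007]
```

View pics/scene2.png

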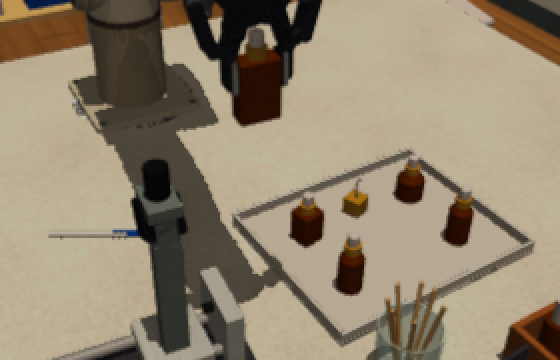

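{"name": "apply_moves", "arguments": {
  "series": [
    [0.02, 0, -0.05, 0, 0],
    [0.04, 0, -0.1, 0, 0],
    [0.06, 0, -0.15, 0, 0],
    [0.08, 0, -0.2, 0, 0],
    [0.1, 0, -0.25, 0, 0],
    [0.12, 0, -0.3, 0, 0],
    [0.14, 0, -0.35, 0, 0],
    [0.16, 0, -0.4, 0, 0],
    [0.16, 0, -0.45, 0, 0],
    [0.16, 0, -0.5, 0, 0]
  ]
}}

```text
t: 19.6
tcp_pos: [0.4006, -0.031, 0.5974]
orientation: [0.05, 0.034, 0.998, -0.001]
wrist_force: [0.8, -0.3, -1.2]
width: 0.532
finger_force: 61.7
```

```bash
python3 - <<'E'
from h import *
go([.462,-.1563,.135],175.8); print(r.state()["q"].round(3))
E
```

```text
t 19.6 tcp [ 0.4006 -0.031   0.5974] yaw 176.09 zaxis [ 0.099 -0.005 -0.995] F [ 0.8 -0.3 -1.2] w 0.532 ff 61.74442648887634
shift [-0.0236 -0.1216  0.4668] spin 0.0051
[-0.079  0.129  0.806  2.149  0.003 -0.011]
```

{"name": "apply_moves", "arguments": {
  "series": [
    [0, 0, -0.06, 0, 0],
    [0, 0, -0.12, 0, 0],
    [0, 0, -0.18, 0, 0],
    [0, 0, -0.24, 0, 0],
    [0, 0, -0.3, 0, 0],
    [0, 0, -0.36, 0, 0],
    [0, 0, -0.42, 0, 0],
    [0, 0, -0.48, 0, 0],
    [0, 0, -0.54, 0, 0],
    [0, 0, -0.6, 0, 0]
  ]
}}

```text
t: 20.85
tcp_pos: [0.3538, -0.0277, 0.6223]
orientation: [0.08, 0.034, 0.996, -0.002]
wrist_force: [-0.1, 0.7, -1.3]
width: 0.532
finger_force: 61.7
```

```bash
python3 - <<'E'
from h import *
go([.462,-.1563,.135],175.8); print(r.state()["q"].round(3))
E
```

```text
t 20.85 tcp [ 0.3538 -0.0277  0.6223] yaw 176.06 zaxis [ 0.159 -0.01  -0.987] F [-0.1  0.7 -1.3] w 0.532 ff 61.74332141876221
shift [-0.0376 -0.1214  0.4996] spin 0.0045
[-0.08   0.019  0.757  2.149  0.003 -0.011]
```

{"name": "apply_moves", "arguments": {
  "series": [
    [-0.02, 0, -0.06, 0, 0],
    [-0.04, 0, -0.12, 0, 0],
    [-0.06, 0, -0.18, 0, 0],
    [-0.08, 0, -0.24, 0, 0],
    [-0.1, 0, -0.3, 0, 0],
    [-0.12, 0, -0.36, 0, 0],
    [-0.14, 0, -0.42, 0, 0],
    [-0.16, 0, -0.48, 0, 0],
    [-0.18, 0, -0.54, 0, 0],
    [-0.2, 0, -0.6, 0, 0]
  ]
}}

```text
t: 22.1
tcp_pos: [0.3898, -0.0296, 0.6425]
orientation: [0.111, 0.034, 0.993, -0.004]
wrist_force: [0.7, 0.0, -1.2]
width: 0.53
finger_force: 61.7
```

```bash
python3 - <<'E'
from h import *
go([.462,-.1563,.135],175.8); print(r.state()["q"].round(3))
E
```

```text
t 22.1 tcp [ 0.3898 -0.0296  0.6425] yaw 176.06 zaxis [ 0.22  -0.015 -0.975] F [ 0.7  0.  -1.2] w 0.53 ff 61.74497365951538
shift [ 0.0331 -0.1217  0.5128] spin 0.0045
[-7.700e-02  7.900e-02  8.800e-01  2.149e+00  2.000e-03 -8.000e-03]
```

{"name": "apply_moves", "arguments": {
  "series": [
    [-0.02, 0, -0.06, 0, 0],
    [-0.04, 0, -0.12, 0, 0],
    [-0.06, 0, -0.18, 0, 0],
    [-0.08, 0, -0.24, 0, 0],
    [-0.1, 0, -0.3, 0, 0],
    [-0.12, 0, -0.36, 0, 0],
    [-0.14, 0, -0.42, 0, 0],
    [-0.16, 0, -0.48, 0, 0],
    [-0.18, 0, -0.54, 0, 0],
    [-0.2, 0, -0.6, 0, 0]
  ]
}}

```text
t: 23.35
tcp_pos: [0.3975, -0.0295, 0.6646]
orientation: [0.142, 0.034, 0.989, -0.005]
wrist_force: [0.8, 0.1, -2.1]
width: 0.531
finger_force: 61.7
```

{"name": "apply_moves", "arguments": {
  "series": [
    [-0.03, 0, -0.06, 0, 0],
    [-0.06, 0, -0.12, 0, 0],
    [-0.09, 0, -0.18, 0, 0],
    [-0.12, 0, -0.24, 0, 0],
    [-0.15, 0, -0.3, 0, 0],
    [-0.18, 0, -0.36, 0, 0],
    [-0.21, 0, -0.42, 0, 0],
    [-0.24, 0, -0.48, 0, 0],
    [-0.27, 0, -0.54, 0, 0],
    [-0.3, 0, -0.6, 0, 0]
  ]
}}

```text
t: 24.6
tcp_pos: [0.4222, -0.0307, 0.6849]
orientation: [0.173, 0.034, 0.984, -0.006]
wrist_force: [-0.2, 0.1, -2.1]
width: 0.527
finger_force: 61.7
```

```bash
python3 - <<'E'
from h import *
go([.462,-.1563,.135],175.8); print(r.state()["q"].round(3))
E
```

```text
t 24.6 tcp [ 0.4222 -0.0307  0.6849] yaw 176.05 zaxis [ 0.34  -0.024 -0.94 ] F [-0.2  0.1 -2.1] w 0.527 ff 61.74931883811951
shift [ 0.1421 -0.1224  0.5335] spin 0.0044
[-7.400e-02  1.280e-01  1.054e+00  2.149e+00  1.000e-03 -4.000e-03]
```

{"name": "apply_moves", "arguments": {
  "series": [
    [-0.02, 0, -0.06, 0, 0],
    [-0.04, 0, -0.12, 0, 0],
    [-0.06, 0, -0.18, 0, 0],
    [-0.08, 0, -0.24, 0, 0],
    [-0.1, 0, -0.3, 0, 0],
    [-0.12, 0, -0.36, 0, 0],
    [-0.14, 0, -0.42, 0, 0],
    [-0.16, 0, -0.48, 0, 0],
    [-0.18, 0, -0.54, 0, 0],
    [-0.2, 0, -0.6, 0, 0]
  ]
}}

```text
t: 25.85
tcp_pos: [0.3892, -0.028, 0.711]
orientation: [0.204, 0.034, 0.978, -0.007]
wrist_force: [-0.8, -0.1, -1.8]
width: 0.531
finger_force: 61.8
```

{"name": "apply_moves", "arguments": {
  "series": [
    [-0.02, 0, -0.06, 0, 0],
    [-0.04, 0, -0.12, 0, 0],
    [-0.06, 0, -0.18, 0, 0],
    [-0.08, 0, -0.24, 0, 0],
    [-0.1, 0, -0.3, 0, 0],
    [-0.12, 0, -0.36, 0, 0],
    [-0.14, 0, -0.42, 0, 0],
    [-0.16, 0, -0.48, 0, 0],
    [-0.18, 0, -0.54, 0, 0],
    [-0.2, 0, -0.6, 0, 0]
  ]
}}

```text
t: 27.1
tcp_pos: [0.3566, -0.0254, 0.7346]
orientation: [0.235, 0.033, 0.971, -0.008]
wrist_force: [0.2, 0.6, -2.2]
width: 0.528
finger_force: 61.8
```

{"name": "apply_moves", "arguments": {
  "series": [
    [-0.02, 0, -0.06, 0, 0],
    [-0.04, 0, -0.12, 0, 0],
    [-0.06, 0, -0.18, 0, 0],
    [-0.08, 0, -0.24, 0, 0],
    [-0.1, 0, -0.3, 0, 0],
    [-0.12, 0, -0.36, 0, 0],
    [-0.14, 0, -0.42, 0, 0],
    [-0.16, 0, -0.48, 0, 0],
    [-0.18, 0, -0.54, 0, 0],
    [-0.2, 0, -0.6, 0, 0]
  ]
}}

```text
t: 28.35
tcp_pos: [0.3237, -0.0228, 0.756]
orientation: [0.265, 0.033, 0.964, -0.009]
wrist_force: [0.3, -0.7, -1.5]
width: 0.531
finger_force: 61.8
```

```bash
python3 - <<'E'
from h import *
go([.462,-.1563,.135],175.8); print(r.state()["q"].round(3))
n="scene"; im,d=r.get_image(n); cv2.imwrite(f"pics/{n}3.png",im[:,:,::-1])
E
```

```text
t 28.35 tcp [ 0.3237 -0.0228  0.756 ] yaw 176.06 zaxis [ 0.51  -0.036 -0.859] F [ 0.3 -0.7 -1.5] w 0.531 ff 61.76552653312683
shift [ 0.1914 -0.1232  0.6089] spin 0.0045
[-7.100e-02 -7.700e-02  1.038e+00  2.149e+00  0.000e+00 -2.000e-03]
```

View pics/scene3.png

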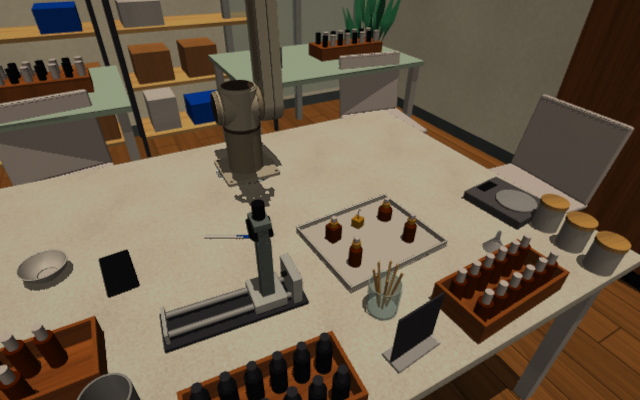

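{"name": "apply_moves", "arguments": {
  "series": [
    [0.012, -0.008, 0.04, 0.004, 0],
    [0.026, -0.017, 0.085, 0.004, 0],
    [0.041, -0.027, 0.13, 0.004, 0],
    [0.057, -0.037, 0.18, 0.004, 0],
    [0.073, -0.047, 0.23, 0.004, 0],
    [0.088, -0.057, 0.28, 0.004, 0],
    [0.104, -0.067, 0.33, 0.004, 0],
    [0.12, -0.078, 0.38, 0.004, 0],
    [0.136, -0.088, 0.43, 0.004, 0],
    [0.148, -0.095, 0.47, 0.004, 0]
  ]
}}

```text
t: 29.65
tcp_pos: [0.4293, -0.1258, 0.2735]
orientation: [0.264, 0.036, 0.964, -0.009]
wrist_force: [0.8, -0.3, -2.3]
width: 0.53
finger_force: 61.8
```

```bash
python3 - <<'E'
from h import *
go([.4603,-.1562,.138],175.8); print(r.state()["q"].round(3))
E
```

```text
t 29.65 tcp [ 0.4293 -0.1258  0.2735] yaw 175.74 zaxis [ 0.508 -0.035 -0.861] F [ 0.8 -0.3 -2.3] w 0.53 ff 61.817296743392944
shift [ 0.0405 -0.0284  0.1334] spin -0.0011
[-0.386 -0.24  -0.554  0.745  0.159 -0.27 ]
```

{"name": "apply_moves", "arguments": {
  "series": [
    [0.008, -0.006, 0.027, 0, 0],
    [0.016, -0.011, 0.053, 0, 0],
    [0.024, -0.017, 0.08, 0, 0],
    [0.032, -0.023, 0.107, 0, 0],
    [0.038, -0.027, 0.125, 0, 0],
    [0.041, -0.028, 0.133, 0, 0],
    [0.041, -0.028, 0.133, 0, 0],
    [0.041, -0.028, 0.133, 0, 0],
    [0.041, -0.028, 0.133, 0, 0],
    [0.041, -0.028, 0.133, 0, 0]
  ]
}}

```text
t: 30.9
tcp_pos: [0.4614, -0.1559, 0.142]
orientation: [0.266, 0.035, 0.963, -0.009]
wrist_force: [0.2, 0.3, -1.8]
width: 0.529
finger_force: 61.8
```

```bash
python3 - <<'E'
from h import *
go([.4603,-.1562,.138],175.8); print(r.state()["q"].round(3))
for n in("top","scene"):
    im,d=r.get_image(n); cv2.imwrite(f"pics/{n}4.png",im[:,:,::-1]); np.save(f"{n}4.npy",d)
    print(n,r.recognise("flacon_center",n)[:2])
a=cv2.imread("pics/scene4.png")[170:330,140:340]; b=cv2.imread("pics/top4.png")[140:240,320:480]
cv2.imwrite("pics/c4.png",np.vstack([cv2.resize(a,(500,400),interpolation=cv2.INTER_CUBIC),cv2.resize(b,(500,200*25//16*1),interpolation=cv2.INTER_CUBIC)])[:600])
cv2.imwrite("pics/c4.png",np.hstack([cv2.resize(a,(500,400),interpolation=cv2.INTER_CUBIC),cv2.resize(b[:, 40:150],(300,400*1),interpolation=cv2.INTER_CUBIC)]))
E
```

```text
t 30.9 tcp [ 0.4614 -0.1559  0.142 ] yaw 175.82 zaxis [ 0.512 -0.036 -0.858] F [ 0.2  0.3 -1.8] w 0.529 ff 61.794079542160034
shift [ 0.0029 -0.0004  0.0029] spin 0.0003
[-0.432  0.01  -0.734  0.317  0.182 -0.312]
top [{'extent': [376.0, 216.3, 20.1, 23.6], 'conf': 0.85}]
scene [{'extent': [236.8, 196.8, 14.0, 44.0], 'conf': 0.67}]
```

View pics/c4.png

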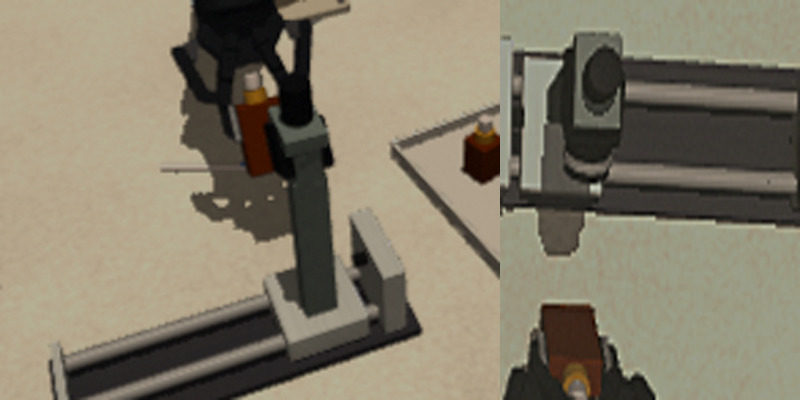

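```bash
python3 - <<'E'
from h import *
a=cv2.imread("pics/scene4.png")[225:315,225:325]; b=cv2.imread("pics/top4.png")[140:205,340:412]
cv2.imwrite("pics/c5.png",np.hstack([cv2.resize(a,(445,400),interpolation=cv2.INTER_CUBIC),cv2.resize(b,(355,400),interpolation=cv2.INTER_CUBIC)]))
yw=np.radians(-4.3); X=np.array([np.cos(yw),np.sin(yw)]); Y=np.array([-np.sin(yw),np.cos(yw)]); c=np.array([.6075,-.167])
for n in("top","scene"):
    P=cloud(n,np.load(f"{n}4.npy")); q=P[...,:2]-c; xs=q@X; ys=q@Y; z=P[...,2]
    for nm,m in {"carr top":(z>.036)&(z<.05)&(abs(xs)<.05)&(abs(ys)<.045),"stop top":(z>.082)&(z<.092)&(ys>0.03)&(ys<.12)&(abs(xs)<.06),"plate":(z>.008)&(z<.015)&(ys>.03)&(ys<.12)&(abs(xs)<.06),"between":(z>.045)&(z<.08)&(ys>.036)&(ys<.09)&(abs(xs)<.06)}.items():
        print(n,nm,m.sum(),"ys pct",np.percentile(ys[m],[1,5,50,95,99]).round(4) if m.any() else "","z",np.median(z[m]) if m.any() else "")
E
```

```text
top carr top 507 ys pct [-0.0335 -0.0173  0.0187  0.0357  0.0373] z 0.04122441278655353
top stop top 327 ys pct [0.0512 0.0517 0.0614 0.0714 0.0727] z 0.08637212226744628
top plate 257 ys pct [0.0316 0.0362 0.0756 0.085  0.0854] z 0.011197006893415296
top between 70 ys pct [0.0391 0.0402 0.0722 0.0728 0.0729] z 0.07074137685232185
scene carr top 700 ys pct [-0.0371 -0.0355 -0.0115  0.0351  0.0371] z 0.04128122513917942
scene stop top 292 ys pct [0.0513 0.052  0.0616 0.0718 0.0729] z 0.08647358778629738
scene plate 184 ys pct [0.0314 0.0345 0.0516 0.0846 0.0861] z 0.0114086835244257
scene between 232 ys pct [0.0394 0.0431 0.0519 0.0694 0.0715] z 0.06604027715258282
```

View pics/c5.png

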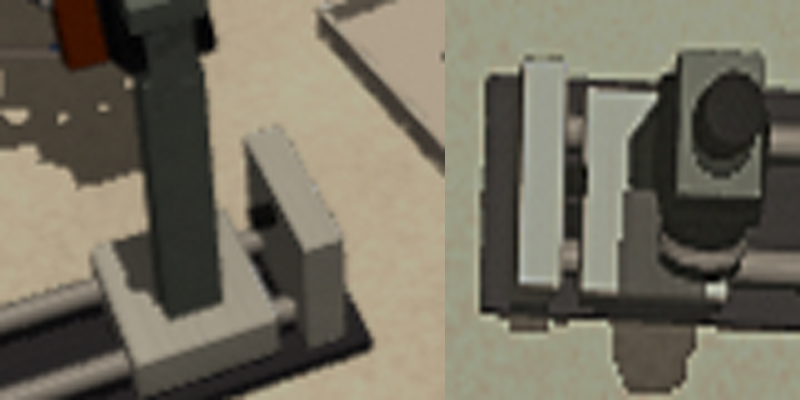

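```bash
cat > m.py <<'E'
from h import *
import sys
yw=np.radians(-4.3); 
A=R.from_euler('z',yw)*R.from_euler('y',-30,degrees=True); A=A.as_matrix()  # lens axes
V=np.array([.6075,-.167,.195])+R.from_euler('z',yw).apply([-.042,0,0])-.12*A[:,0]
print("view",V.round(4),"axes x",A[:,0].round(3),"z",A[:,2].round(3))
def meas(t):
  for n in("top","scene"):
    im=cv2.imread(f"pics/{n}{t}.png"); P=cloud(n,np.load(f"{n}{t}.npy")); Q=(P-V)@A
    hsv=cv2.cvtColor(im,cv2.COLOR_BGR2HSV)
    near=(abs(Q)<[.04,.04,.07]).all(-1)
    amb=near&((hsv[...,0]<14)|(hsv[...,0]>172))&(hsv[...,1]>120)
    k=cv2.erode(amb.astype(np.uint8),np.ones((3,3)))>0
    f=k&(Q[...,0]>.003); p=Q[f]; 
    for _ in range(3):
        c=p.mean(0); nv=np.linalg.svd(p-c)[2][2]; p=p[abs((p-c)@nv)<.002]
    nv*=np.sign(nv[0]); print(n,amb.sum(),len(p),"face normal(lens axes) deg yaw %.1f pitch %.1f"%(np.degrees(nv[1]),np.degrees(nv[2])),"face x",c[0].round(4))
    e=Q[amb]; e=e[e[:,0]>.005]; print("  amber y",np.percentile(e[:,1],[1,99]).round(4),"z",np.percentile(e[:,2],[1,99]).round(4))
    r2=cv2.minAreaRect(e[:,1:].astype(np.float32)); print("  rect yz",np.round(r2[0],4),np.round(r2[1],4),round(r2[2],1))
    cap=near&(hsv[...,1]<70)&(hsv[...,2]>110)&(Q[...,2]>.03); print("  cap",cap.sum(),Q[cap].mean(0).round(4) if cap.any() else "", Q[cap][:,2].max().round(4) if cap.any() else "")
E
python3 -c "
from m import *
meas(4)"
```

```text
view [ 0.462  -0.1561  0.135 ] axes x [ 0.864 -0.065  0.5  ] z [-0.499  0.037  0.866]
top 334 182 face normal(lens axes) deg yaw 0.8 pitch -0.9 face x 0.0126
  amber y [-0.022   0.0206] z [-0.0425  0.026 ]
  rect yz [-0.0005 -0.0088] [0.0444 0.0719] 0.9
  cap 15 [ 0.008  -0.0009  0.0496] 0.0553
scene 301 146 face normal(lens axes) deg yaw -0.2 pitch -1.2 face x 0.0136
  amber y [-0.0225  0.0162] z [-0.0445  0.023 ]
  rect yz [-0.0034 -0.0109] [0.0704 0.0386] 87.0
  cap 35 [0.0068 0.002  0.0448] 0.052
```

{"name": "apply_moves", "arguments": {
  "series": [
    [0, 0, 0.001, 0, 0],
    [0, 0, 0.002, 0, 0],
    [0, 0, 0.003, 0, 0],
    [0, 0, 0.004, 0, 0],
    [0, 0, 0.004, 0, 0],
    [0, 0, 0.004, 0, 0],
    [0, 0, 0.004, 0, 0],
    [0, 0, 0.004, 0, 0],
    [0, 0, 0.004, 0, 0],
    [0, 0, 0.004, 0, 0]
  ]
}}

```text
t: 32.35
tcp_pos: [0.4631, -0.156, 0.1379]
orientation: [0.265, 0.035, 0.963, -0.009]
wrist_force: [0.4, 0.2, -2.4]
width: 0.535
finger_force: 61.8
```

```bash
python3 -c "
from m import *
for n in('top','scene'):
    im,d=r.get_image(n); cv2.imwrite(f'pics/{n}6.png',im[:,:,::-1]); np.save(f'{n}6.npy',d)
meas(6)
go([.4603,-.1562,.138],175.8); print(r.state()['qd'].round(3))"
```

```text
view [ 0.462  -0.1561  0.135 ] axes x [ 0.864 -0.065  0.5  ] z [-0.499  0.037  0.866]
top 328 166 face normal(lens axes) deg yaw 0.3 pitch -1.0 face x 0.0123
  amber y [-0.0211  0.0209] z [-0.0462  0.0233]
  rect yz [-0.0005 -0.0131] [0.0433 0.0743] 0.7
  cap 13 [ 0.007  -0.0005  0.0451] 0.0485
scene 291 136 face normal(lens axes) deg yaw 1.1 pitch -2.0 face x 0.0136
  amber y [-0.0227  0.0115] z [-0.0498  0.0186]
  rect yz [-0.0036 -0.0155] [0.0706 0.0381] 87.5
  cap 31 [0.007  0.0009 0.0405] 0.0466
t 32.45 tcp [ 0.4631 -0.156   0.1378] yaw 175.79 zaxis [ 0.51  -0.036 -0.859] F [ 0.2 -0.4 -1.4] w 0.531 ff 61.7941153049469
shift [ 0.0023 -0.0004 -0.0016] spin -0.0001
[-0.001  0.001  0.001  0.002  0.     0.002]
```

Centred to about 1 mm and square to 1–2°, at rest; handing in.

```bash
python3 -c "
from h import *
print(r.finish_job())"
```

```text
the job is handed in; nothing more can be done
None
```

The job is handed in: the carriage is hard against the end stop's bumper, and the flacon is held still in front of the lens, within about 2 mm of the view point and 2° of square, cap up, with the other bottles left standing.

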